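Slide the parts case into the inspection bay

TASK

Push the flat component case along the bench, in through the open mouth of the inspection bay, and down the lane between its two low guide rails until its leading edge is home against the end stop. The rails are delicate light bars: neither the case nor the robot may touch them, and the case, which waits askew, has only a finger's breadth to spare on each side. Only push it with the fingers, never lift or tip it, leave everything else on the bench undisturbed, and finish with the hand clear.

Things in the scene. Friction and masses are not known exactly. Their poses are not given: they have to be found in the camera images.
- case: closed flat component case, grey plastic, dark lid, small blank paper label on top: a block 110 (its x) x 92 (its y) x 36 mm high, about 0.35 kg, too wide to grip. Origin: centre of its underside. It slides on the bench and waits before the bay's mouth, x axis roughly down the lane (up to 17 degrees askew, 30 mm off centre)
- bay: fixed inspection bay without a floor. Origin on the bench, centre of its open mouth; x down the lane, y to the left rail. End stop: aluminium block 50 mm wide, 22 thick, 30 high, face at x = 150 mm, so the case is home with its origin at x = 95 mm, y = 0 and its x axis along the lane. Before the mouth, 110 mm either side of the centre line, only the case stands
- rail_left: fixed aluminium guide rail with a white strip on top, 160 (x, along the lane) x 14 x 18 mm high, on the lane's +y side, not to be touched. Origin: centre of its underside, at x = 80, y = 65 mm in the bay's frame. The lane between the rails is 116 mm wide: 12 mm to spare on each side of the case
- rail_right: the same rail on the -y side, at x = 80, y = -65 mm in the bay's frame. Not to be touched
- tin: bystander, to be left alone: round steel tin of brass wool, 68 mm across, 40 mm high; origin at its underside
- spool: bystander, to be left alone: solder spool standing on end, 56 mm across, 38 mm high; origin at its underside
- flux: bystander, to be left alone: small flux jar, 36 mm across, 40 mm high; origin at its underside
- housing: bystander, to be left alone: small cast aluminium housing 50 x 36 x 29 mm; origin at its underside
- driver: bystander, to be left alone: screwdriver lying down, 150 mm long, along its x axis
- tweezers: bystander, to be left alone: flat steel tweezers lying down, 120 mm long, 5 mm high; origin at its underside
- loupe: bystander, to be left alone: eye loupe standing on its small face, 42 mm across, 30 mm high; origin at its underside

How it is judged (in metres and radians):
On the way:
1. the case's leading half is in the lane, between the rails (x of case in the frame of bay above 0 m and y of case in the frame of bay between -0.012 and 0.012 m).
At the end, for the whole second after the job is handed in: The case lies flat and at rest in the lane, its leading edge within 6 mm of the end stop, within 12 mm of the centre line and 0.12 rad of the lane's direction (x of case in the frame of bay between 0.089 and 0.098 m and y of case in the frame of bay between -0.012 and 0.012 m and angle between the x axis of case and the x axis of bay, either way round below 0.12 rad and height (world z) of case below 0.004 m and angle between case's own z axis and vertical below 0.05 rad and linear speed of case below 0.01 m/s); the robot touches nothing.
It fails at once if a guide rail is touched by anything (contact force between anything else and rail_left above 0.1 N or contact force between anything else and rail_right above 0.1 N).
It fails at once if the case is lifted (8 mm) or tipped (0.15 rad) (height (world z) of case above 0.008 m or angle between case's own z axis and vertical above 0.15 rad).
It fails at once if a bystander is moved more than 15 mm (distance of any of tin, spool, flux, housing, driver, tweezers, loupe from where it was at the start of the episode above 0.015 m).
It also fails if it takes over 67 s, if anything falls off the work surface, if the arm or the gripper's body presses on something with over 40 N, if the wrist force passes 120 N, or if a joint passes its speed limit or range.

ROBOT

A 6-joint arm with a two-finger parallel gripper is mounted at the origin on the work surface. World frame = base frame: x ahead of the robot, y to its left, z up, the work surface at z = 0. Lengths are in mm, angles in degrees, forces in N, time in s.
With the tool pointing down it reaches from about 350 to 975 mm from the base axis. Payload 4.9 kg.
Tool frame: the origin (TCP) lies between the finger pads; the fingertips stand manip.tcp_to_tips ahead of it and the grasp point (between the pads) lies 11 mm behind it (manip.tcp_to_tips is the distance from the TCP to the fingertips, in mm); z points along the fingers, y is the line along which they close (so a half turn about z gives the same grasp; the last joint's range is limited). The gripper opens to 85 mm and grips with 20 to 120 N. Pads are 22 mm wide; open, the fingers measure 114 mm over their backs; the gripper's body (76 mm by 85 mm) begins 54 mm behind the grasp point. The pads swing forward as they close: fully open they stand 13 mm farther back than shut.
Start: joints at [68.182, 3.019, 92.412, -0, 84.569, -6.818], TCP at [161.753, 603.687, 239.304] pointing down, gripper open.
Joint ranges: [-172.51, 172.51], [-57.92, 126.97], [3.15, 148.05], [-58.71, 238.71], [5.1, 150.11], [-179.66, 179.66]. Speed limits (degrees/s): [147.25, 147.25, 180, 180, 180, 180].

INTERFACE

Orientations are given as a 3x3 rotation matrix whose columns are the frame's x, y, z axes.
In Python, from workcell import manip gives the robot as it stands.
- The arm moves only by the shell command python3 -m pendant 'ROWS' [FORCE]. ROWS is JSON, a list of rows, each an object with "slide": the shift along the tool's x, y, z normalised to -1 to 1, where 1 is 0.15 m, a list of three; "rot": the turn, a rotation vector about the tool's x, y, z normalised to -1 to 1, where 1 is 30 degrees, a list of three; "fingers": the opening in per cent of the stroke, from 0 (shut) to 100 (fully open). In form: [{"slide": [tx, ty, tz], "rot": [ax, ay, az], "fingers": fingers}, ...]. A call has 1 to 5 rows; each row is the pose to reach, as a shift and turn from the pose commanded when the call began, along the tool's axes at that moment; what a row does not reach only later rows make up. A row lasts 1/12 s, in which the tool goes at most 41.7 mm and 7.16 degrees, less where a joint would pass 70% of its speed; a pose out of reach is approached as far as the arm can. A call with a number of a shift or a turn outside -1 to 1 is refused whole. A call with a gripper value outside its range is refused whole. The fingers move at their own pace and stop on an object; FORCE is the grip in N (left out, the last holds). Time passes only in rows, so rows that repeat a pose let the fingers close. It gives the time, the measured TCP pose, the force, the opening and the grip force at its end, in the units of the state.
- manip.state(): the state, without advancing time (a new reading comes with each control period).
- manip.camera(name): name is "scene" or "top" or "wrist"; returns a dict with "pixels" (480x640x3 uint8, red, green, blue), "camera_matrix" (3x3 intrinsics, pixels), "k1" (the pictures are not rectified: a ray, as slopes to the right and down, at radius r is drawn at 1 + k1 r^2 times it, then the intrinsics apply), "T" (4x4, takes a point from camera to world coordinates); the wrist camera has in their place "mount" (4x4, takes a point from camera to tool coordinates, whose origin is the TCP and whose axes are the flange's). Camera axes: x right, y down, z forward; pixel columns grow to the right and rows downward; lengths in mm; the calibration is good to about 2 mm. A picture is of the moment at which its call begins: read the wrist's pose just before it. There is no depth.
- manip.close_job(): hands the job in; it is judged then, once.
The state is a dict: "t": time; "joint_pos": joint angles; "qd": joint speeds; "joint_torque": joint torques, N m; "position": TCP position; "tcp_rot": TCP orientation; "wrist_force": force on the tool from outside, world axes, zero at the start; "torque": the same for the moment, N m; "width": finger opening in mm; "grip_force": force on a finger pad.
Only numpy, scipy, OpenCV 4.12 (cv2) and the standard library are available. Lean on these libraries where they do the work, as an engineer would, in place of code of your own. Each camera call takes 0.05 s, during which the arm holds its last target. There are 200 camera calls.

## Working session

There is one attempt and no reset: what is moved stays moved. The work goes in short steps, Python scripts to look and compute and a shell command to move; the robot and the scene stay as the last step left them, time stands still between calls to the robot, and variables do not carry over. Pictures are saved under pics/ and viewed, at most 10 in all, crops included, and the job is handed in when it is done.

```bash
mkdir -p pics; ls
python3 - <<'E'
from workcell import manip
import cv2,numpy as np
print(manip.tcp_to_tips)
for n in("top","scene"):
    c=manip.camera(n); cv2.imwrite(f"pics/{n}0.png",c["pixels"][:,:,::-1]); print(n,c["camera_matrix"],c["k1"],c["T"].round(3) if hasattr(c["T"],'round') else c["T"])
s=manip.state();print(s["t"],s["position"],s["tcp_rot"],s["width"])
E
```

```text
pics
8.0
top [[525.32631118   0.         322.31157374]
 [  0.         525.32631118 232.05055853]
 [  0.           0.           1.        ]] -0.04236844372865712 [[-4.40000e-02 -9.79000e-01  1.98000e-01  4.58216e+02]
 [-9.99000e-01  4.50000e-02 -4.00000e-03  8.83140e+01]
 [-5.00000e-03 -1.98000e-01 -9.80000e-01  8.30997e+02]
 [ 0.00000e+00  0.00000e+00  0.00000e+00  1.00000e+00]]
scene [[528.04285094   0.         321.10081159]
 [  0.         528.04285094 244.12087277]
 [  0.           0.           1.        ]] -0.15799548167986177 [[-4.790000e-01  5.080000e-01 -7.160000e-01  1.193407e+03]
 [ 8.780000e-01  2.760000e-01 -3.910000e-01  4.182830e+02]
 [-1.000000e-03 -8.160000e-01 -5.780000e-01  5.114480e+02]
 [ 0.000000e+00  0.000000e+00  0.000000e+00  1.000000e+00]]
0.1 [161.56687198 603.19017806 238.19832006] [[-9.65929788e-01  2.58803347e-01 -6.86426928e-04]
 [ 2.58804164e-01  9.65928297e-01 -1.71137134e-03]
 [ 2.20130562e-04 -1.83071471e-03 -9.99998300e-01]] 85.81735346772885
```

View pics/top0.png

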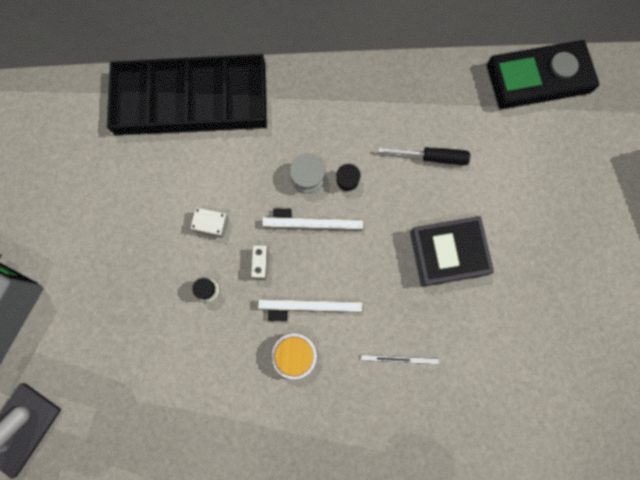

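The top view shows the case at px (452,250), rail strips along rows 224 and 307 (columns 263–362), and the end stop at (259,262). The lane runs to image left, about world +y.

```bash
cat > h.py <<'E'
import cv2,numpy as np
from workcell import manip
def toplane(px,c,z,T=None):
    T=np.array(c["T"] if T is None else T);K=np.array(c["camera_matrix"]);k=c["k1"]
    px=np.array(px,float).reshape(-1,2)
    p=cv2.undistortPoints(px.reshape(-1,1,2),K,np.array([k,0,0,0,0.])).reshape(-1,2)
    d=np.c_[p,np.ones(len(p))]@T[:3,:3].T;o=T[:3,3]
    return (o+d*((z-o[2])/d[:,2])[:,None])[:,:2]
def bay(c,im):
    v=cv2.inRange(im,(205,205,205),(255,255,255))
    m=np.zeros_like(v);m[205:325,245:375]=v[205:325,245:375]
    cs=sorted(cv2.findContours(m,0,1)[0],key=cv2.contourArea)[::-1]
    cs=[q for q in cs if cv2.minAreaRect(q)[1][0]>0 and max(cv2.minAreaRect(q)[1])>70][:2]
    R=[cv2.minAreaRect(toplane(q.reshape(-1,2),c,18).astype(np.float32)) for q in cs]
    return R
def bodyrect(c,im,x0,x1,y0,y1,z=36,th=95):
    g=cv2.GaussianBlur(im,(3,3),0).max(2);m=np.zeros_like(g);m[y0:y1,x0:x1]=(g[y0:y1,x0:x1]<th)*255
    q=max(cv2.findContours(m,0,1)[0],key=cv2.contourArea)
    return cv2.minAreaRect(toplane(cv2.convexHull(q).reshape(-1,2),c,z).astype(np.float32)),q
E
python3 - <<'E'
from h import *
c=manip.camera("top");im=c["pixels"]
for r in bay(c,im):print("rail",r)
for th in(75,95,115):
  r,q=bodyrect(c,im,395,510,200,300,36,th);print(th,r,cv2.minAreaRect(q))
w=manip.camera("top")["pixels"]
cv2.imwrite("pics/crop1.png",cv2.resize(w[195:330,240:510,::-1],None,fx=2.9,fy=2.9,interpolation=cv2.INTER_CUBIC))
E
```

```text
rail ((509.2262268066406, 110.14237976074219), (155.6199188232422, 11.274947166442871), 85.82455444335938)
rail ((638.8541259765625, 101.06137084960938), (155.72586059570312, 11.014793395996094), 85.85025024414062)
75 ((583.3177490234375, -114.27375793457031), (80.97132873535156, 98.28548431396484), 6.979912757873535) ((453.25494384765625, 249.21337890625), (52.53171920776367, 63.94556427001953), 79.2156982421875)
95 ((580.3384399414062, -109.46102905273438), (92.00715637207031, 113.55915832519531), 7.357250690460205) ((450.49200439453125, 251.45599365234375), (59.747745513916016, 74.50579071044922), 79.69515228271484)
115 ((580.2124633789062, -105.66021728515625), (94.38328552246094, 123.83643341064453), 7.272144794464111) ((448.41998291015625, 251.55999755859375), (61.17881774902344, 80.23011779785156), 79.69515228271484)
```

View pics/crop1.png

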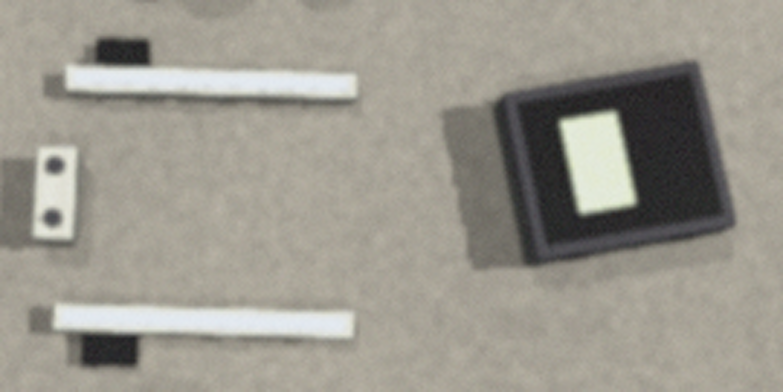

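View pics/scene0.png

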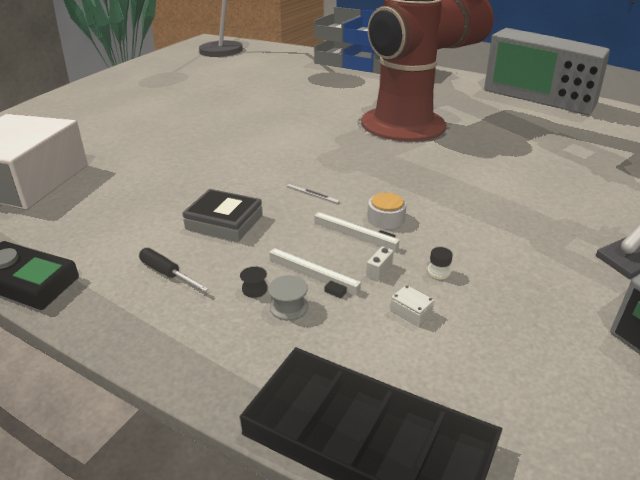

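```bash
cat >> h.py <<'E'
# bay frame: origin O, heading A (deg)
O=np.array([568.3,25.8]);A=85.9
def goal(xb,yb,yaw,z,absw=None):
    """print slide (units) and rot for TCP at bay (xb,yb) mm, tool y at world angle yaw deg"""
    s=manip.state();R=np.array(s["tcp_rot"]);p=np.array(s["position"])
    a=np.radians(A);u=np.array([np.cos(a),np.sin(a)]);v=np.array([-u[1],u[0]])
    g=np.r_[O+xb*u+yb*v,z];d=R.T@(g-p)
    cur=np.degrees(np.arctan2(R[1,1],R[0,1]));dt=(cur-yaw+180)%360-180
    print("t",round(s["t"],2),"bay",((p[:2]-O)@np.c_[u,v]).round(1),"z",p[2].round(1),"yaw",cur.round(2),"| d mm",d.round(1),"slide",(d/150).round(3),"rotz deg",round(dt,2),"unit",round(dt/30,3),"F",np.round(s["wrist_force"],1),"w",round(s["width"],1))
E
python3 -c "
from h import *
a=np.radians(A);u=np.array([np.cos(a),np.sin(a)]);v=np.array([-u[1],u[0]])
print((np.array([649.8,-106.1])-O)@np.c_[u,v]);goal(-126,-90.6,97,150)"
```

```text
[-125.73539756  -90.72193672]
t 0.2 bay [547.  446.9] z 238.5 yaw 75.0 | d mm [-655.1 -559.1   89.1] slide [-4.367 -3.727  0.594] rotz deg -22.0 unit -0.733 F [ 0.7 -0.6 -0. ] w 85.1
```

The scene camera confirms the layout: the case at (223,213), the rails and stop ahead of it, and the space beside it free. First move is the travel high above the bench.

```bash
for i in 1; do python3 -m pendant '[{"slide":[-0.2,-0.17,-0.33],"rot":[0,0,0],"fingers":60},{"slide":[-0.4,-0.34,-0.33],"rot":[0,0,0],"fingers":60},{"slide":[-0.6,-0.51,-0.33],"rot":[0,0,0],"fingers":60},{"slide":[-0.8,-0.68,-0.33],"rot":[0,0,0],"fingers":60},{"slide":[-1,-0.85,-0.33],"rot":[0,0,0],"fingers":60}]'
python3 -m pendant '[{"slide":[-0.2,-0.17,0],"rot":[0,0,0],"fingers":60},{"slide":[-0.4,-0.34,0],"rot":[0,0,0],"fingers":60},{"slide":[-0.6,-0.51,0],"rot":[0,0,0],"fingers":60},{"slide":[-0.8,-0.68,0],"rot":[0,0,0],"fingers":60},{"slide":[-1,-0.85,0],"rot":[0,0,0],"fingers":60}]'
python3 -m pendant '[{"slide":[-0.2,-0.17,0],"rot":[0,0,0],"fingers":60},{"slide":[-0.4,-0.34,0],"rot":[0,0,0],"fingers":60},{"slide":[-0.6,-0.51,0],"rot":[0,0,0],"fingers":60},{"slide":[-0.8,-0.68,0],"rot":[0,0,0],"fingers":60},{"slide":[-1,-0.85,0],"rot":[0,0,0],"fingers":60}]'
python3 -m pendant '[{"slide":[-0.2,-0.17,0],"rot":[0,0,0],"fingers":60},{"slide":[-0.4,-0.34,0],"rot":[0,0,0],"fingers":60},{"slide":[-0.6,-0.51,0],"rot":[0,0,0],"fingers":60},{"slide":[-0.8,-0.68,0],"rot":[0,0,0],"fingers":60},{"slide":[-1,-0.85,0],"rot":[0,0,0],"fingers":60}]'
done | cut -c1-400; python3 -c "
from h import *
goal(-126,-90.6,97,150)"
```

```text
t: 0.62
position: [270.7, 445.6, 289.5]
tcp_rot: [[-0.966, 0.258, 0.001], [0.258, 0.966, 0.001], [-0.001, 0.001, -1.0]]
wrist_force: [0.8, -0.6, 0.3]
width: 51.5
grip_force: 0.0
t: 1.03
position: [382.4, 283.2, 288.8]
tcp_rot: [[-0.966, 0.259, 0.0], [0.259, 0.966, 0.0], [-0.0, 0.0, -1.0]]
wrist_force: [0.5, 0.2, -0.5]
width: 51.2
grip_force: 0.0
t: 1.45
position: [494.4, 121.1, 288.7]
tcp_rot: [[-0.966, 0.259, 0.0], [0.259, 0.966, 0.0], [-0.0, 0.0, -1.0]]
wrist_force: [0.8, 1.6, -0.3]
width: 51.5
grip_force: 0.0
t: 1.87
position: [606.4, -40.9, 288.5]
tcp_rot: [[-0.966, 0.259, -0.0], [0.259, 0.966, 0.0], [0.0, 0.0, -1.0]]
wrist_force: [0.1, 0.1, 0.4]
width: 51.4
grip_force: 0.0
t 1.87 bay [-63.8 -42.8] z 288.5 yaw 74.97 | d mm [-58.8 -52.  138.5] slide [-0.392 -0.347  0.923] rotz deg -22.03 unit -0.734 F [0.1 0.1 0.4] w 51.4
```

```bash
python3 -m pendant '[{"slide":[-0.13,-0.12,0.2],"rot":[0,0,-0.2],"fingers":60},{"slide":[-0.26,-0.24,0.4],"rot":[0,0,-0.4],"fingers":60},{"slide":[-0.39,-0.347,0.6],"rot":[0,0,-0.6],"fingers":60},{"slide":[-0.392,-0.347,0.8],"rot":[0,0,-0.734],"fingers":60},{"slide":[-0.392,-0.347,0.923],"rot":[0,0,-0.734],"fingers":60}]' >/dev/null
python3 - <<'E'
from h import *
goal(-126,-90.6,97,14)
s=manip.state();c=manip.camera("wrist");im=c["pixels"]
cv2.imwrite("pics/w1.png",im[:,:,::-1]);print(c["mount"],c["camera_matrix"],c["k1"])
E
```

```text
t 2.28 bay [-125.3  -88.5] z 145.6 yaw 97.04 | d mm [ -2.6  -1.3 131.6] slide [-0.018 -0.009  0.877] rotz deg 0.04 unit 0.001 F [0.4 0.7 0.4] w 51.0
[[ 1.28427189e-03 -9.60952869e-01 -2.76709114e-01  6.92594958e+01]
 [ 9.99998998e-01  1.06916408e-03  9.28246668e-04  6.00275290e-01]
 [-5.96153853e-04 -2.76710029e-01  9.60953279e-01 -1.34228947e+02]
 [ 0.00000000e+00  0.00000000e+00  0.00000000e+00  1.00000000e+00]] [[355.15237936   0.         317.32846953]
 [  0.         355.15237936 240.108392  ]
 [  0.           0.           1.        ]] -0.033907383846734133
```

View pics/w1.png

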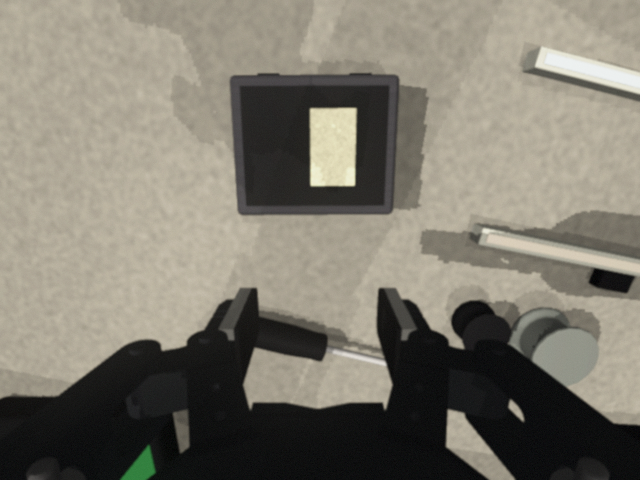

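The wrist view shows the case squarely ahead of the open fingers, with its top face spanning px (232,75)–(398,213). The right rail's mouth end is at (483,237). I'll measure the case in this view too.

```bash
cat >> h.py <<'E'
def wristcase(x0,x1,y0,y1,th=(60,45)):
    s=manip.state();c=manip.camera("wrist");im=c["pixels"]
    P=np.eye(4);P[:3,:3]=s["tcp_rot"];P[:3,3]=s["position"];T=P@np.array(c["mount"])
    a=np.radians(A);u=np.array([np.cos(a),np.sin(a)]);v=np.array([-u[1],u[0]])
    for t in th:
        c2=dict(c);r,q=bodyrect(c2|{"T":T},im,x0,x1,y0,y1,36,t)
        print(t,"world",np.round(r[0],1),np.round(r[1],1),round(r[2],2),"bay",((np.array(r[0])-O)@np.c_[u,v]).round(1))
    return im,c2|{"T":T}
E
python3 - <<'E'
from h import *
im,c=wristcase(200,425,50,240,(30,40,50,60,70))
print(im[140,225:260].max(1),im[205:220,300].max(1))
a=np.radians(A);u=np.array([np.cos(a),np.sin(a)]);v=np.array([-u[1],u[0]])
p=toplane([(483,229),(537,47)],c,18);print("rail mouth ends (bay)",(p-O)@np.c_[u,v])
E
```

```text
Traceback (most recent call last):
  File "h.py", line 34, in wristcase
    c2=dict(c);r,q=bodyrect(c2|{"T":T},im,x0,x1,y0,y1,36,t)
                   ~~~~~~~~^^^^^^^^^^^^^^^^^^^^^^^^^^^^^^^^
  File "h.py", line 18, in bodyrect
    q=max(cv2.findContours(m,0,1)[0],key=cv2.contourArea)
ValueError: max() iterable argument is empty
```

Run:
```python
from h import *
im,c=wristcase(200,410,50,240,(50,60,70,80,90))
print(im[140,225:260].max(1),im[203:220,300].max(1))
a=np.radians(A);u=np.array([np.cos(a),np.sin(a)]);v=np.array([-u[1],u[0]])
p=toplane([(483,229),(537,47)],c,18);print("rail mouth ends (bay)",(p-O)@np.c_[u,v])
```

```text
50 world [ 584.2 -114.4] [76.6 95. ] 7.06 bay [-138.7  -25.8]
60 world [ 584.3 -114.4] [77.9 96.2] 7.19 bay [-138.7  -26. ]
70 world [ 583.7 -114.6] [80.2 97.5] 6.99 bay [-138.9  -25.4]
80 world [ 583.7 -113.9] [ 90.  107.4] 7.09 bay [-138.2  -25.3]
90 world [ 583.5 -113.8] [ 90.6 108.3] 7.24 bay [-138.1  -25.1]
[159 159 160 154 133 101  80  75  76  76  71  76  76  69  54  44  39  40
  41  42  38  40  36  39  40  40  37  40  40  38  38  39  38  37  39] [ 41  39  40  39  44  51  63  75  75  78  76  76  72  77 108 145 162]
rail mouth ends (bay) [[  0.73480973 -57.94045982]
 [ -1.69033952  71.31587601]]
```

```bash
python3 -m pendant '[{"slide":[-0.02,-0.009,0.2],"rot":[0,0,0],"fingers":60},{"slide":[-0.02,-0.009,0.45],"rot":[0,0,0],"fingers":60},{"slide":[-0.02,-0.009,0.7],"rot":[0,0,0],"fingers":60},{"slide":[-0.02,-0.009,0.83],"rot":[0,0,0],"fingers":60},{"slide":[-0.02,-0.009,0.877],"rot":[0,0,0],"fingers":60}]' >/dev/null
python3 -m pendant '[{"slide":[0.01,0,0],"rot":[0,0,0],"fingers":60},{"slide":[0.02,0,0],"rot":[0,0,0],"fingers":60},{"slide":[0.04,0,0],"rot":[0,0,0],"fingers":60},{"slide":[0.05,0,0],"rot":[0,0,0],"fingers":60},{"slide":[0.055,0,0],"rot":[0,0,0],"fingers":60}]'
python3 - <<'E'
from h import *
goal(-141,-57,85.9,14)
c=manip.camera("wrist");cv2.imwrite("pics/w2.png",c["pixels"][:,:,::-1])
E
```

```text
t: 3.27
position: [645.1, -106.9, 21.1]
tcp_rot: [[-0.993, -0.122, 0.003], [-0.122, 0.993, -0.001], [-0.003, -0.001, -1.0]]
wrist_force: [-1.2, 0.2, -0.2]
width: 51.1
grip_force: 0.0
t 3.27 bay [-126.8  -86.1] z 21.1 yaw 97.02 | d mm [31.3 -8.3  7. ] slide [ 0.208 -0.055  0.047] rotz deg 11.12 unit 0.371 F [-1.2  0.2 -0.2] w 51.1
```

View pics/w2.png

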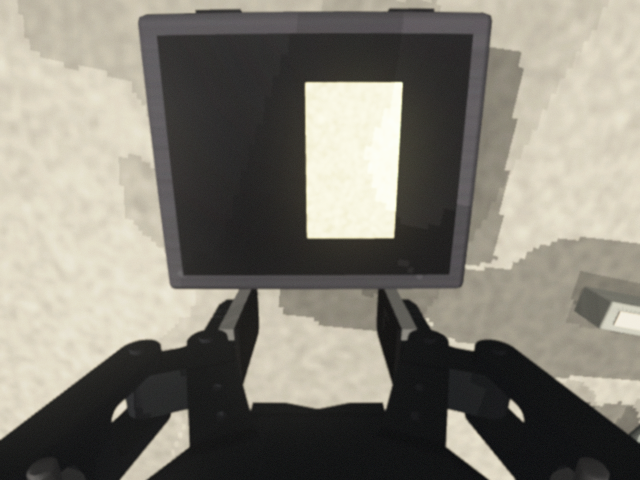

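The fingers are square to the case's side and just short of it (pad tips at about (240,292) and (395,292)). Next I lower the last few mm, then push and turn the case together.

```bash
python3 -m pendant '[{"slide":[0.01,0,0.045],"rot":[0,0,0],"fingers":60},{"slide":[0.02,0,0.045],"rot":[0,0,0],"fingers":60},{"slide":[0.03,0,0.045],"rot":[0,0,0],"fingers":60}]'|grep -E "pos|force"
python3 -m pendant '[{"slide":[0.036,-0.01,0],"rot":[0,0,0.07],"fingers":60},{"slide":[0.072,-0.02,0],"rot":[0,0,0.15],"fingers":60},{"slide":[0.108,-0.03,0],"rot":[0,0,0.22],"fingers":60},{"slide":[0.144,-0.042,0],"rot":[0,0,0.3],"fingers":60},{"slide":[0.18,-0.055,0],"rot":[0,0,0.371],"fingers":60}]'|grep -E "pos|force"
python3 -m pendant '[{"slide":[0,0,0],"rot":[0,0,0],"fingers":60},{"slide":[0,0,0],"rot":[0,0,0],"fingers":60}]'|grep -E "pos|force"
python3 - <<'E'
from h import *
goal(-141,-57,85.9,14)
im,c=wristcase(80,560,0,300,(70,))
c=manip.camera("top");cv2.imwrite("pics/t2.png",cv2.resize(c["pixels"][130:370,240:560,::-1],None,fx=2.5,fy=2.5))
E
```

```text
position: [639.2, -106.9, 11.4]
wrist_force: [2.4, -0.0, -1.7]
grip_force: 0.9
position: [613.7, -118.5, 11.9]
wrist_force: [1.8, -0.6, -1.3]
grip_force: 0.8
position: [613.4, -118.5, 11.9]
wrist_force: [-0.2, 1.2, -0.1]
grip_force: 0.0
t 4.15 bay [-140.7  -55.3] z 11.9 yaw 85.93 | d mm [-1.7 -0.3 -2.1] slide [-0.011 -0.002 -0.014] rotz deg 0.03 unit 0.001 F [-0.2  1.2 -0.1] w 51.3
70 world [ 557.2 -112.9] [101.1  79.2] 85.74 bay [-139.1    1.1]
```

View pics/t2.png

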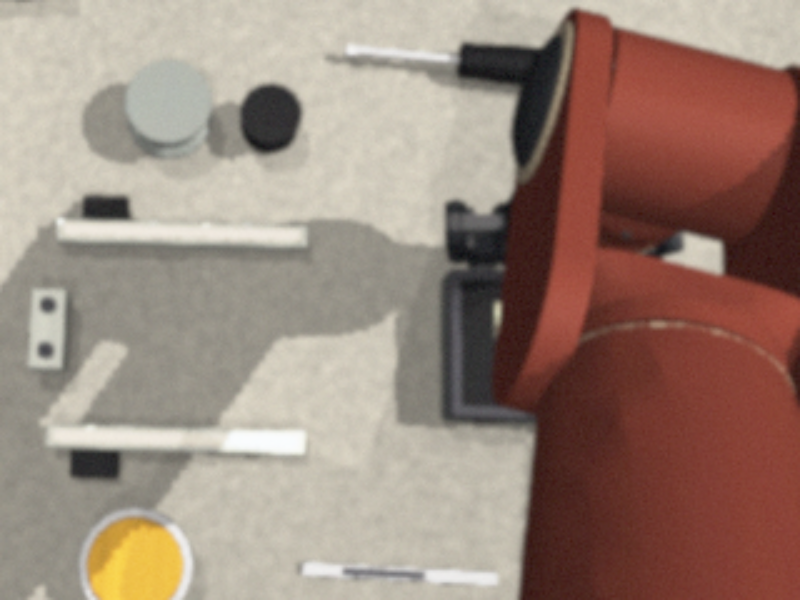

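The case (lid edge at about (445,345) in this crop) is now straight, at bay (-139, +1). Now I back off, rise, turn 90° and go behind it.

```bash
python3 -m pendant '[{"slide":[-0.05,0,0],"rot":[0,0,0],"fingers":60},{"slide":[-0.1,0,0],"rot":[0,0,0],"fingers":60},{"slide":[-0.1,0,-0.2],"rot":[0,0,0],"fingers":60},{"slide":[-0.1,0,-0.4],"rot":[0,0,0],"fingers":60},{"slide":[-0.1,0,-0.6],"rot":[0,0,0],"fingers":60}]' >/dev/null
python3 -m pendant '[{"slide":[0.09,-0.1,0],"rot":[0,0,0.2],"fingers":60},{"slide":[0.19,-0.2,0],"rot":[0,0,0.4],"fingers":60},{"slide":[0.28,-0.3,0],"rot":[0,0,0.6],"fingers":60},{"slide":[0.38,-0.4,0],"rot":[0,0,0.8],"fingers":60},{"slide":[0.47,-0.5,0],"rot":[0,0,1],"fingers":60}]' >/dev/null
python3 -m pendant '[{"slide":[0,0,0],"rot":[0,0,0.2],"fingers":60},{"slide":[0,0,0],"rot":[0,0,0.4],"fingers":60},{"slide":[0,0,0],"rot":[0,0,0.6],"fingers":60},{"slide":[0,0,0],"rot":[0,0,0.8],"fingers":60},{"slide":[0,0,0],"rot":[0,0,1],"fingers":60}]' >/dev/null
python3 -m pendant '[{"slide":[0,0,0],"rot":[0,0,0.2],"fingers":60},{"slide":[0,0,0],"rot":[0,0,0.4],"fingers":60},{"slide":[0,0,0],"rot":[0,0,0.6],"fingers":60},{"slide":[0,0,0],"rot":[0,0,0.8],"fingers":60},{"slide":[0,0,0],"rot":[0,0,1],"fingers":60}]' >/dev/null
python3 - <<'E'
from h import *
goal(-217,1,-4.1,14)
im,c=wristcase(80,560,0,270,(70,90))
cv2.imwrite("pics/w3.png",im[:,:,::-1])
E
```

```text
t 5.92 bay [-215.8   -1.1] z 102.4 yaw -4.38 | d mm [-1.2 -2.1 88.4] slide [-0.008 -0.014  0.589] rotz deg -0.28 unit -0.009 F [-0.3 -0.5 -0.8] w 51.2
70 world [ 556.2 -113.5] [104.7  91.2] 86.27 bay [-139.8    2.1]
90 world [ 554.9 -114.8] [107.8  93.5] 85.69 bay [-141.2    3.3]
```

View pics/w3.png

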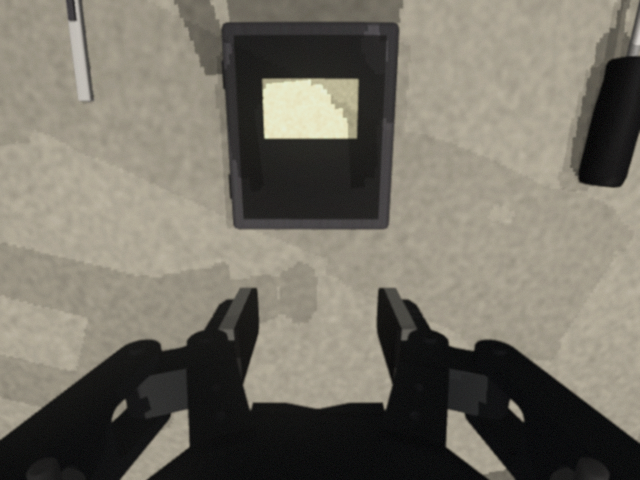

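The case sits ahead of the fingers (top face (222,25)–(398,228)) and square to them. I'll descend, push to just before the mouth and check there.

```bash
python3 -m pendant '[{"slide":[-0.01,-0.014,0.15],"rot":[0,0,-0.009],"fingers":60},{"slide":[-0.01,-0.014,0.35],"rot":[0,0,-0.009],"fingers":60},{"slide":[-0.01,-0.014,0.5],"rot":[0,0,-0.009],"fingers":60},{"slide":[-0.01,-0.014,0.57],"rot":[0,0,-0.009],"fingers":60},{"slide":[-0.01,-0.014,0.58],"rot":[0,0,-0.009],"fingers":60}]' >/dev/null
python3 -m pendant '[{"slide":[0.03,0,0],"rot":[0,0,0],"fingers":60},{"slide":[0.06,0,0],"rot":[0,0,0],"fingers":60},{"slide":[0.09,0,0],"rot":[0,0,0],"fingers":60},{"slide":[0.12,0,0],"rot":[0,0,0],"fingers":60},{"slide":[0.15,0,0],"rot":[0,0,0],"fingers":60}]' |grep -E "pos|force"
python3 -m pendant '[{"slide":[0.04,0,0],"rot":[0,0,0],"fingers":60},{"slide":[0.08,0,0],"rot":[0,0,0],"fingers":60},{"slide":[0.12,0,0],"rot":[0,0,0],"fingers":60},{"slide":[0.16,0,0],"rot":[0,0,0],"fingers":60},{"slide":[0.2,0,0],"rot":[0,0,0],"fingers":60}]' |grep -E "pos|force"
python3 -m pendant '[{"slide":[0.04,0,0],"rot":[0,0,0],"fingers":60},{"slide":[0.08,0,0],"rot":[0,0,0],"fingers":60},{"slide":[0.12,0,0],"rot":[0,0,0],"fingers":60},{"slide":[0.16,0,0],"rot":[0,0,0],"fingers":60},{"slide":[0.2,0,0],"rot":[0,0,0],"fingers":60}]' |grep -E "pos|force"
python3 - <<'E'
from h import *
goal(29,1,-4.1,14)
s=manip.state();c=manip.camera("wrist");cv2.imwrite("pics/w4.png",c["pixels"][:,:,::-1])
E
```

```text
position: [553.7, -168.7, 17.0]
wrist_force: [-0.4, -4.0, 2.3]
grip_force: 1.8
position: [554.3, -137.7, 15.1]
wrist_force: [-0.7, -2.7, 2.4]
grip_force: 1.7
position: [556.2, -107.7, 14.9]
wrist_force: [-1.0, -3.1, 2.0]
grip_force: 1.7
t 7.63 bay [-134.     2.5] z 14.9 yaw -3.84 | d mm [163.    2.3   0.9] slide [1.087 0.015 0.006] rotz deg 0.26 unit 0.009 F [-1.  -3.1  2. ] w 51.6
```

View pics/w4.png

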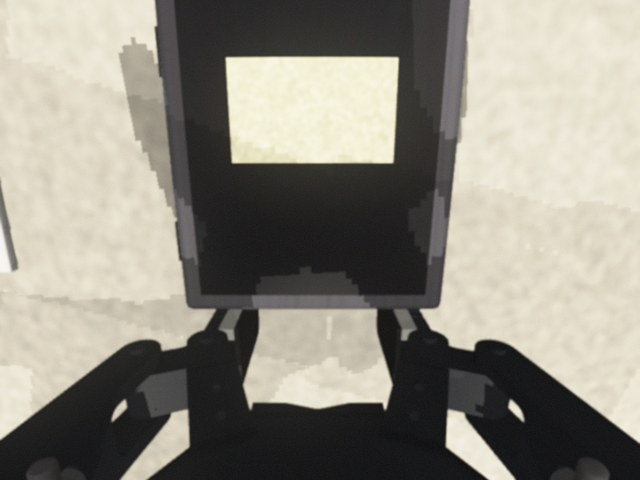

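The fingers are flush on the rear face. The case centre (column 313) is about 1.3 mm left of the tool centre, so y is about +3.8. I'll steer slightly right while entering the mouth.

```bash
python3 -m pendant '[{"slide":[0.04,0.001,0],"rot":[0,0,0.002],"fingers":60},{"slide":[0.08,0.002,0],"rot":[0,0,0.004],"fingers":60},{"slide":[0.12,0.004,0],"rot":[0,0,0.006],"fingers":60},{"slide":[0.16,0.005,0],"rot":[0,0,0.008],"fingers":60},{"slide":[0.2,0.007,0],"rot":[0,0,0.009],"fingers":60}]' |grep -E "pos|force"
python3 -c "
from h import *
goal(29,-1,-4.1,14)"
python3 -m pendant '[{"slide":[0.04,0.001,0],"rot":[0,0,0],"fingers":60},{"slide":[0.08,0.002,0],"rot":[0,0,0],"fingers":60},{"slide":[0.12,0.004,0],"rot":[0,0,0],"fingers":60},{"slide":[0.16,0.005,0],"rot":[0,0,0],"fingers":60},{"slide":[0.2,0.006,0],"rot":[0,0,0],"fingers":60}]' |grep -E "pos|force"
python3 - <<'E'
from h import *
goal(29,-1,-4.1,14)
c=manip.camera("wrist");cv2.imwrite("pics/w5.png",c["pixels"][:,:,::-1])
E
```

```text
position: [559.1, -77.7, 14.7]
wrist_force: [-0.3, -1.3, -0.4]
grip_force: 1.1
t 8.1 bay [-103.9    1.8] z 14.7 yaw -4.11 | d mm [132.9   2.8   0.7] slide [0.886 0.019 0.005] rotz deg -0.01 unit -0.0 F [-0.3 -1.3 -0.4] w 51.1
position: [562.2, -47.9, 14.8]
wrist_force: [0.4, -1.8, -1.8]
grip_force: 0.9
t 8.52 bay [-73.9   0.8] z 14.8 yaw -4.11 | d mm [102.9   1.8   0.8] slide [0.686 0.012 0.005] rotz deg -0.01 unit -0.0 F [ 0.4 -1.8 -1.8] w 51.1
```

View pics/w5.png

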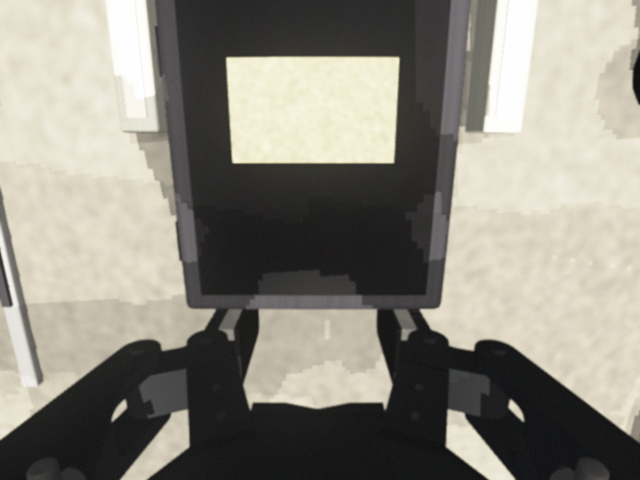

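The leading half is between the rails, whose mouth ends are at columns 122–160 and 483–520. Case centre is about 2.5 mm left of the centre line, with clearance on both sides, so I'll continue with a slight right steer.

```bash
python3 -m pendant '[{"slide":[0.04,0.001,0],"rot":[0,0,0],"fingers":60},{"slide":[0.08,0.003,0],"rot":[0,0,0],"fingers":60},{"slide":[0.12,0.004,0],"rot":[0,0,0],"fingers":60},{"slide":[0.16,0.005,0],"rot":[0,0,0],"fingers":60},{"slide":[0.2,0.006,0],"rot":[0,0,0],"fingers":60}]' |grep -E "pos|force"
python3 -m pendant '[{"slide":[0.04,0.001,0],"rot":[0,0,0],"fingers":60},{"slide":[0.08,0.003,0],"rot":[0,0,0],"fingers":60},{"slide":[0.12,0.004,0],"rot":[0,0,0],"fingers":60},{"slide":[0.16,0.005,0],"rot":[0,0,0],"fingers":60},{"slide":[0.2,0.006,0],"rot":[0,0,0],"fingers":60}]' |grep -E "pos|force"
python3 -m pendant '[{"slide":[0.04,0.001,0],"rot":[0,0,0],"fingers":60},{"slide":[0.08,0.003,0],"rot":[0,0,0],"fingers":60},{"slide":[0.12,0.004,0],"rot":[0,0,0],"fingers":60},{"slide":[0.15,0.005,0],"rot":[0,0,0],"fingers":60},{"slide":[0.18,0.006,0],"rot":[0,0,0],"fingers":60}]' |grep -E "pos|force"
python3 - <<'E'
from h import *
goal(29,-1,-4.1,14)
c=manip.camera("wrist");cv2.imwrite("pics/w6.png",c["pixels"][:,:,::-1])
E
```

```text
position: [565.5, -18.2, 15.0]
wrist_force: [-0.1, -1.5, -2.2]
grip_force: 0.9
position: [568.5, 11.7, 15.0]
wrist_force: [-0.5, -0.4, -1.9]
grip_force: 0.9
position: [571.3, 38.5, 15.0]
wrist_force: [-0.2, -1.4, -1.1]
grip_force: 0.9
t 9.82 bay [12.8 -2.1] z 15.0 yaw -4.1 | d mm [16.2 -1.1  1. ] slide [ 0.108 -0.008  0.007] rotz deg -0.0 unit -0.0 F [-0.2 -1.4 -1.1] w 51.3
```

View pics/w6.png

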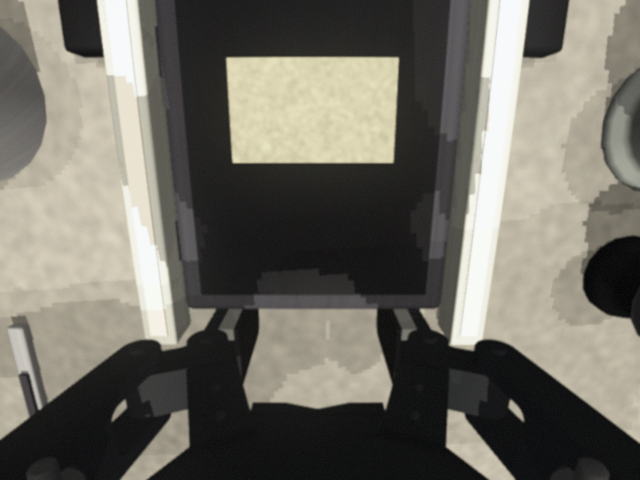

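The case is centred with even gaps to the rails, and about 16 mm remains. For more linkage clearance over the rails I'll back off 5 mm, rise 9 mm and narrow the fingers, then creep home.

```bash
python3 -m pendant '[{"slide":[-0.035,0,0],"rot":[0,0,0],"fingers":60},{"slide":[-0.035,0,-0.06],"rot":[0,0,0],"fingers":45},{"slide":[-0.035,0,-0.06],"rot":[0,0,0],"fingers":45},{"slide":[-0.02,0,-0.06],"rot":[0,0,0],"fingers":45},{"slide":[0,0,-0.06],"rot":[0,0,0],"fingers":45}]' |grep -E "pos|force|width"
python3 -m pendant '[{"slide":[0.02,0,0],"rot":[0,0,0],"fingers":45},{"slide":[0.04,0,0],"rot":[0,0,0],"fingers":45},{"slide":[0.055,0,0],"rot":[0,0,0],"fingers":45},{"slide":[0.07,0,0],"rot":[0,0,0],"fingers":45},{"slide":[0.085,0,0],"rot":[0,0,0],"fingers":45}]' |grep -E "pos|force"
python3 -m pendant '[{"slide":[0.007,0,0],"rot":[0,0,0],"fingers":45},{"slide":[0.013,0,0],"rot":[0,0,0],"fingers":45},{"slide":[0.013,0,0],"rot":[0,0,0],"fingers":45}]' |grep -E "pos|force"
python3 -c "
from h import *
goal(29,-1,-4.1,14)"
```

```text
position: [571.7, 37.8, 24.6]
wrist_force: [-0.3, -0.5, 1.0]
width: 38.7
grip_force: 0.0
position: [572.5, 50.6, 24.3]
wrist_force: [-0.7, -4.2, 2.7]
grip_force: 1.7
position: [572.5, 52.8, 24.0]
wrist_force: [-0.0, -2.6, 1.1]
grip_force: 1.2
t 10.95 bay [27.3 -2.2] z 24.0 yaw -4.11 | d mm [ 1.7 -1.3 10. ] slide [ 0.011 -0.008  0.067] rotz deg -0.01 unit -0.0 F [-0.  -2.6  1.1] w 38.6
```

Creep in small steps until the force rises.

```bash
python3 -m pendant '[{"slide":[0.005,0,0],"rot":[0,0,0],"fingers":45},{"slide":[0.01,0,0],"rot":[0,0,0],"fingers":45},{"slide":[0.01,0,0],"rot":[0,0,0],"fingers":45}]' |grep -E "pos|wrist"
python3 -m pendant '[{"slide":[0.005,0,0],"rot":[0,0,0],"fingers":45},{"slide":[0.01,0,0],"rot":[0,0,0],"fingers":45},{"slide":[0.01,0,0],"rot":[0,0,0],"fingers":45}]' |grep -E "pos|wrist"
```

```text
position: [572.5, 53.3, 24.0]
wrist_force: [-1.0, -5.8, 2.0]
position: [572.5, 53.4, 24.1]
wrist_force: [-0.3, -10.6, 2.7]
```

The force climbs with no further motion, so the case is against the stop. I'll back off, rise and check.

```bash
python3 -m pendant '[{"slide":[-0.1,0,0],"rot":[0,0,0],"fingers":45},{"slide":[-0.25,0,0],"rot":[0,0,0],"fingers":45},{"slide":[-0.3,0,-0.2],"rot":[0,0,0],"fingers":45},{"slide":[-0.3,0,-0.45],"rot":[0,0,0],"fingers":45},{"slide":[-0.3,0,-0.7],"rot":[0,0,0],"fingers":45}]' >/dev/null
python3 -m pendant '[{"slide":[-0.2,0,-0.2],"rot":[0,0,0],"fingers":45},{"slide":[-0.4,0,-0.3],"rot":[0,0,0],"fingers":45},{"slide":[-0.6,0,-0.4],"rot":[0,0,0],"fingers":45},{"slide":[-0.8,0,-0.4],"rot":[0,0,0],"fingers":45},{"slide":[-1,0,-0.4],"rot":[0,0,0],"fingers":45}]' >/dev/null
python3 -m pendant '[{"slide":[-0.2,0,0],"rot":[0,0,0],"fingers":45},{"slide":[-0.4,0,0],"rot":[0,0,0],"fingers":45},{"slide":[-0.4,0,0],"rot":[0,0,0],"fingers":45}]' |grep -E "pos|t:"
python3 - <<'E'
from h import *
c=manip.camera("top");im=c["pixels"]
a=np.radians(A);u=np.array([np.cos(a),np.sin(a)]);v=np.array([-u[1],u[0]])
r,q=bodyrect(c,im,260,370,228,302,36,75);print(r,((np.array(r[0])-O)@np.c_[u,v]))
cv2.imwrite("pics/t7.png",cv2.resize(im[130:370,200:520,::-1],None,fx=2.5,fy=2.5,interpolation=cv2.INTER_CUBIC))
E
```

```text
t: 12.53
position: [553.7, -202.2, 188.4]
tcp_rot: [[0.076, 0.997, -0.0], [0.997, -0.076, -0.0], [-0.0, -0.0, -1.0]]
((570.7373046875, 120.521728515625), (107.8067398071289, 87.67964935302734), 87.16919708251953) [94.65357611  4.34129442]
```

View pics/t7.png

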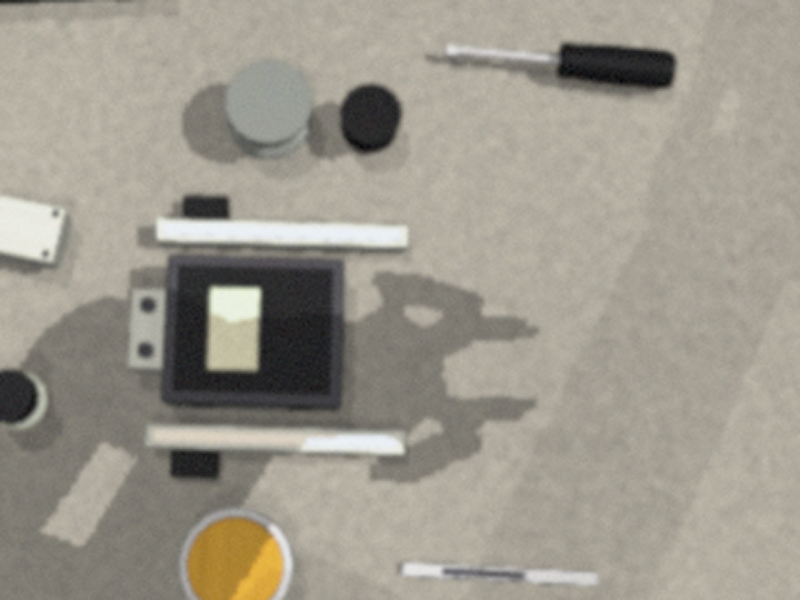

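The case is flush against the stop, centred and straight between the rails, and the hand is clear. Handing in.

```bash
python3 -c "
from workcell import manip
print(manip.close_job())"
```

```text
the job is handed in; nothing more can be done
None
```

The case is home against the end stop, straight and centred in the lane by the last camera view. I saw no rail contact or disturbed bystanders, the hand is clear, and I handed the job in at about 12.6 s; `close_job` returned no verdict.

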